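# Click the press stud of a gift tag shut with the bench-held snap pliers

### The arm

A 6-joint arm with a two-finger parallel gripper is mounted at the origin on a cart in front of the work surface, level with it; the furniture and walls round the work are solid. World frame = base frame: x ahead of the robot, y to its left, z up, the work surface at z = 0. Lengths are in m, angles in degrees, forces in N, time in s.
With the tool pointing down it reaches from about 0.35 to 0.875 m from the base axis. Payload 4.2 kg.
Tool frame: the origin (TCP) lies between the finger pads; the fingertips stand 19 mm ahead of it and the grasp point (between the pads) is the TCP; z points along the fingers, y is the line along which they close (so a half turn about z gives the same grasp; the last joint's range is limited). The gripper opens to 87 mm and grips with 3 to 60 N. Pads are 19 mm wide; open, the fingers measure 117 mm over their backs; the gripper's body (75 mm by 190 mm) begins 51 mm behind the grasp point.
Start: joints at [87.697, 22.042, 0.453, 0, -68.411, -14.817], TCP at [0.184, 0.597, 0.207] pointing down, gripper open.
Joint ranges: [-179.83, 179.83], [-69.29, 118.12], [-61.27, 80.66], [-181.25, 117.63], [-171.15, -9.14], [-177.46, 177.46]. Speed limits (degrees/s): [159.86, 159.86, 180, 180, 180, 180].

### API

Orientations are given as a 3x3 rotation matrix whose columns are the frame's x, y, z axes.
In Python, from station import r gives the robot as it stands.
- The arm moves only by the tool drive_tool, never from a script. Its argument "steps" is one flat list of numbers, 7 for each row, row after row: the turn, a rotation vector about the tool's x, y, z in rad, then the shift along the tool's x, y, z in m, then the opening, from 0 (shut) to 1 (fully open). A call has 1 to 10 rows; each row shifts and turns the commanded pose from where the row before left it, along the tool's axes as they then stand; what a row does not reach is not made up. A row lasts 1/12 s, in which the tool goes at most 41.7 mm and 7.16 degrees, less where a joint would pass 70% of its speed; a pose out of reach is approached as far as the arm can. A call is refused whole if a number of a shift passes 0.0417 or a number of a turn 0.125, either way. A call with a gripper value outside its range is refused whole. The fingers move at their own pace and stop on an object; the grip force is fixed at half the most. Time passes only in rows, so rows that do not move let the fingers close. It gives the time, the measured TCP pose, the force, the opening and the grip force at its end, in the units of the state.
- r.sense(): the state, without advancing time (a new reading comes with each control period).
- r.capture(name): name is "scene" or "side" or "wrist"; returns the picture (384x512x3 uint8, blue, green, red); there is no depth.
- r.camera_params(name): a dict with "camera_matrix" (3x3 intrinsics, pixels), "extrinsics" (4x4, takes a point from world to camera coordinates). Camera axes: x right, y down, z forward; pixel columns grow to the right and rows downward; lengths in m; the calibration is good to about 2 mm. A picture is of the moment at which its call begins: read the wrist's pose just before it. camera_params takes no time and is no camera call; for the wrist camera it gives the pose at the moment of the call.
- r.finish_job(): hands the job in; it is judged then, once.
The state is a dict: "time_s": time; "joints": joint angles; "joint_velocities": joint speeds; "effort": joint torques, N m; "tcp_pos": TCP position; "ee_rot": TCP orientation; "wrist_force": force on the tool from outside, world axes, zero at the start; "moment": the same for the moment, N m; "gripper_width": opening from 0.0 (shut) to 1.0 (fully open); "gripper_force": force on a finger pad.
Only numpy, scipy, OpenCV 4.12 (cv2) and the standard library are available. Lean on these libraries where they do the work, as an engineer would, in place of code of your own. Each camera call takes 0.05 s, during which the arm holds its last target. There are 200 camera calls.

### The job

Two pairs of pliers are clamped on grey stands on the dressing table. On the pair that has the folded kraft tag between its jaws, press the raised wooden handle down until the tag's press stud clicks fully shut, then let the handle spring all the way back up. Work only through that handle: do not push the tag with the robot, and leave the hole-punch pliers alone.

Things in the scene. Friction and masses are not known exactly. Their poses are not given: they have to be found in the camera images.
- snap_lever_pad (a point): Point to press: centre of the upper face of the snap pliers' raised wooden handle (85 long, 26 wide, 14 mm thick). About 122 mm above the table when up; it falls 41 mm and shifts 10 mm or less towards the robot until the stud is shut. A push of 4 to 8 N straight down does it. Site x runs along the handle to the hinge, y level across it, z out of its face.
- snap_lever (a joint): Angle (rad) of that handle. 0 = sprung up (start), 0.09 = jaw meets the tag's cap, about 0.24 = click, 0.30 = jaws shut on the closed stud, a solid stop. A spring lifts it back when let go. Hinge at the far end, 140 mm from the pressing point, 68 mm high; grey base 200 x 70 x 12 mm, fixed to the table; the handles point roughly to the robot; a fixed lower grip lies below.
- tag_leaf (a joint): Angle (rad) of the upper leaf of the kraft-board tag (34 x 78 mm, folded like a book, sticking out sideways from the jaws), which carries the brass stud cap. 0 = open, standing 0.20 rad up (start); 0.20 = flat, stud clicked shut. Let go before the click, it opens again or stays ajar; once clicked it stays shut.
- punch_lever (a joint): Angle (rad) of the upper handle of the other pair, the hole-punch pliers, on an equal stand with equal handles; no tag in its jaws, and a steel wheel with six small punch tubes on its side. 0 = sprung up (start), 0.30 = shut. To be left alone.

How it is judged:
By the outcome, as a careful person would: the job done as asked, in the order asked, and still so for the second after the job is handed in, with the robot touching nothing.
It also fails if it takes over 35 s, if anything falls off the work surface, if the arm or the gripper's body presses on something with over 40 N, if the wrist force passes 120 N, or if a joint passes its speed limit or range.

## Working session

There is one attempt and no reset: what is moved stays moved. The work goes in short steps, Python scripts to look and compute and a tool call to move; the robot and the scene stay as the last step left them, time stands still between calls to the robot, and variables do not carry over. Pictures are saved under pics/ and viewed, at most 10 in all, crops included, and the job is handed in when it is done.

Besides the shell and the picture viewer there is one more tool, called as a command line: name --argument value ..., lists and objects as JSON in quotes. drive_tool: Moves the arm, as the interface text tells. Its arguments: {"type":"object","properties":{"steps":{"type":"array"}},"required":["steps"]}

```bash
mkdir -p pics; python3 - <<'E'
from station import r
import cv2,numpy as np
a=[r.capture(n) for n in("scene","side","wrist")]
cv2.imwrite("pics/a.png",cv2.resize(a[0],(800,600)));cv2.imwrite("pics/b.png",cv2.resize(a[1],(800,600)))
for i,n in enumerate(("scene","side","wrist")):
  cv2.imwrite(f"pics/raw_{n}.png",a[i]);p=r.camera_params(n);np.savez(f"pics/{n}.npz",K=p["camera_matrix"],E=p["extrinsics"])
s=r.sense();print(s["tcp_pos"],np.round(s["ee_rot"],3),s["time_s"],s["gripper_width"],s["wrist_force"])
E
```

```text
[0.18384141 0.59685    0.20603521] [[ 0.956 -0.295 -0.   ]
 [-0.295 -0.956 -0.002]
 [ 0.     0.002 -1.   ]] 0.15 0.9973175599026225 [-0.34592635 -0.0764792  -0.46190875]
```

View pics/a.png

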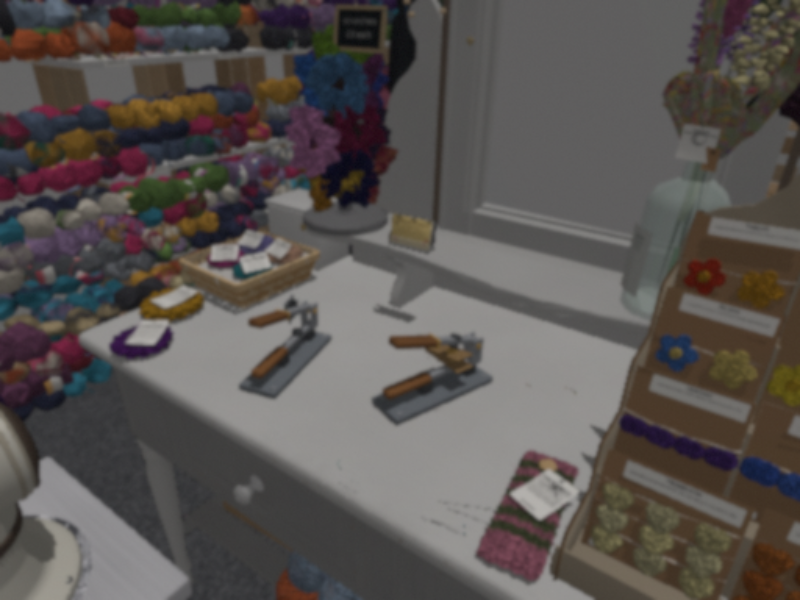

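View pics/b.png

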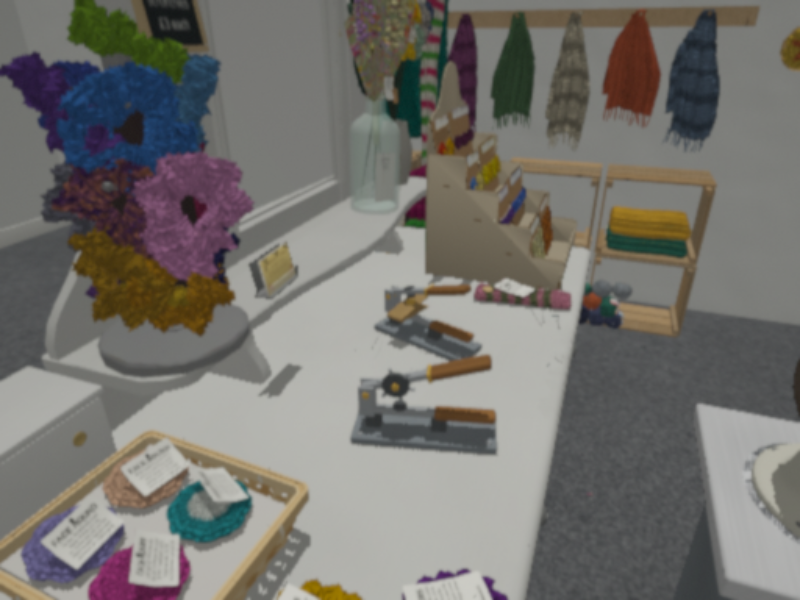

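The snap pliers (with the tag) are the right-hand pair in the scene view, with the raised handle around (414,341). They are the far pair in the side view, with the handle around (448,290). Next I'll get the handle's position.

```bash
cat >h.py <<'E'
import cv2,numpy as np
def load(n):
  d=np.load(f"pics/{n}.npz");return d["K"],d["E"]
def plane(n,uv,z):
  K,E=load(n);R,t=E[:3,:3],E[:3,3];c=-R.T@t;d=R.T@np.linalg.inv(K)@[*uv,1]
  return c+d*(z-c[2])/d[2]
def tri(a,b):
  P=[load(n)[0]@load(n)[1][:3] for n in("scene","side")]
  X=cv2.triangulatePoints(P[0],P[1],np.array(a,float),np.array(b,float))[:,0];return X[:3]/X[3]
E
python3 - <<'E'
from h import *
for n,(x0,y0,x1,y1) in (("scene",(230,290,500,420)),("side",(340,270,510,460))):
  im=cv2.imread(f"pics/raw_{n}.png");h=cv2.cvtColor(im,cv2.COLOR_BGR2HSV)
  m=cv2.inRange(h,(3,120,50),(16,255,255));k=np.zeros_like(m);k[int(y0*.64):int(y1*.64),int(x0*.64):int(x1*.64)]=255;m&=k
  c,_=cv2.findContours(m,0,2)
  for q in c:
    if cv2.contourArea(q)>15:
      M=cv2.moments(q);u=(M['m10']/M['m00'],M['m01']/M['m00']);print(n,cv2.contourArea(q),np.round(u,1),cv2.boundingRect(q),"z.115",plane(n,u,.115).round(3),"z.04",plane(n,u,.04).round(3))
S=cv2.imread("pics/raw_scene.png")[185:275,150:325];T=cv2.imread("pics/raw_side.png")[170:295,215:330]
o=np.zeros((600,800,3),np.uint8)
A=cv2.resize(S,None,fx=3.2,fy=3.2);B=cv2.resize(T,None,fx=2.4,fy=2.4)
o[:A.shape[0],:A.shape[1]]=A;o[300:300+B.shape[0],:B.shape[1]]=B
W=cv2.imread("pics/raw_wrist.png");C=cv2.resize(W,(400,300));o[300:,400:]=C
cv2.imwrite("pics/c.png",o)
E
```

```text
scene 147.0 [260.4 246.7] (246, 240, 29, 15) z.115 [ 0.453 -0.238  0.115] z.04 [ 0.538 -0.182  0.04 ]
scene 118.5 [172.2 231.8] (162, 223, 21, 18) z.115 [ 0.382 -0.052  0.115] z.04 [0.455 0.036 0.04 ]
scene 123.5 [265.6 218.3] (251, 215, 29, 8) z.115 [ 0.552 -0.185  0.115] z.04 [ 0.654 -0.12   0.04 ]
scene 68.5 [171.9 203.5] (161, 200, 24, 8) z.115 [0.469 0.042 0.115] z.04 [0.557 0.146 0.04 ]
side 219.5 [296.9 265.1] (279, 261, 37, 9) z.115 [0.44  0.138 0.115] z.04 [0.461 0.044 0.04 ]
side 251.5 [294.7 234.4] (276, 228, 38, 14) z.115 [0.47  0.043 0.115] z.04 [ 0.497 -0.069  0.04 ]
side 87.5 [288.2 211.5] (276, 206, 26, 12) z.115 [ 0.509 -0.044  0.115] z.04 [ 0.544 -0.173  0.04 ]
side 71.0 [286.4 185.2] (274, 183, 26, 5) z.115 [ 0.553 -0.179  0.115] z.04 [ 0.596 -0.334  0.04 ]
```

View pics/c.png

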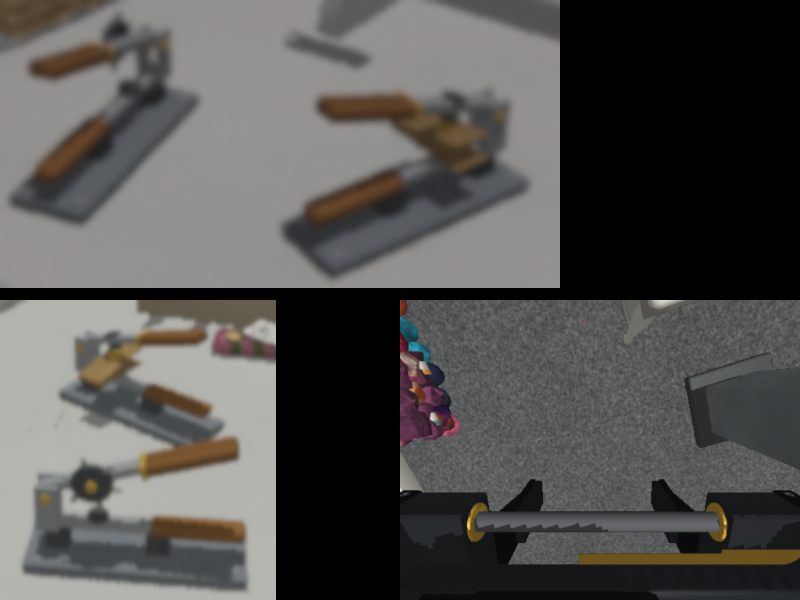

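drive_tool --steps '[0,0,0,0.026,0.029,-0.005,0,0,0,0,0.026,0.029,-0.005,0,0,0,0,0.026,0.029,-0.005,0,0,0,0,0.026,0.029,-0.005,0,0,0,0,0.026,0.029,0,0,0,0,0,0.026,0.029,0,0,0,0,0,0.026,0.029,0,0,0,0,0,0.026,0.029,0,0,0,0,0,0.026,0.029,0,0,0,0,0,0.026,0.029,0,0]'

```text
time_s: 0.98
tcp_pos: [0.3472, 0.2416, 0.2269]
ee_rot: [[0.956, -0.294, 0.0], [-0.294, -0.956, 0.0], [-0.0, -0.0, -1.0]]
wrist_force: [1.0, 0.4, 0.0]
gripper_width: 0.322
gripper_force: 0.0
```

```bash
python3 - <<'E'
from h import *
a=plane("scene",(238.1,255.3),.012);b=plane("scene",(254,271.5),.012);c=plane("scene",(314.7,241),.012)
print(a,b,c,np.degrees(np.arctan2(*(c-b)[1::-1])),np.linalg.norm(c-b),np.linalg.norm(a-b))
print(plane("scene",(251,218),.12),plane("scene",(279,218),.105),tri((265.6,218.3),(286.4,185.2)))
for n in("scene","side"):print(n,-load(n)[1][:3,:3].T@load(n)[1][:3,3])
E
```

```text
[ 0.50815379 -0.13682959  0.012     ] [ 0.48228589 -0.20305382  0.012     ] [ 0.67644467 -0.26021828  0.012     ] -16.40554572361405 0.20239913208883478 0.07109709155476812
[ 0.52605192 -0.16131619  0.12      ] [ 0.58639558 -0.20103345  0.105     ] [ 0.55448102 -0.18326958  0.11323366]
scene [-0.05221621 -0.56958959  0.55771215]
side [0.32716169 0.63083154 0.50737265]
```

drive_tool --steps '[0,0,0,0.026,0.029,0,0,0,0,0,0.026,0.029,0,0,0,0,0,0.026,0.029,0,0,0,0,0,0.026,0.029,0,0,0,0,0,0.026,0.029,0,0,0,0,0,0.026,0.029,0,0,0,0,0,0.026,0.029,0,0,0,0,0,0.026,0.029,0,0,0,0,0,0.026,0.029,0,0,0,0,0,0.026,0.029,0,0]'

```text
time_s: 1.82
tcp_pos: [0.5104, -0.1121, 0.2267]
ee_rot: [[0.956, -0.295, -0.0], [-0.295, -0.956, 0.0], [-0.0, -0.0, -1.0]]
wrist_force: [0.1, 0.4, -0.4]
gripper_width: 0.006
gripper_force: 0.0
```

drive_tool --steps '[0,0,0,0,0.029,0,0,0,0,0,0,0.029,0,0,0,0,0,0,0,0,0,0,0,0,0,0,0,0,0,0,0,0,0,0,0]'

```text
time_s: 2.23
tcp_pos: [0.493, -0.1654, 0.2267]
ee_rot: [[0.956, -0.295, -0.0], [-0.295, -0.956, 0.0], [-0.0, -0.0, -1.0]]
wrist_force: [-0.8, 0.4, 1.1]
gripper_width: 0.006
gripper_force: 0.0
```

```bash
python3 - <<'E'
from station import r
from h import *
p=r.camera_params("wrist");np.savez("pics/wrist.npz",K=p["camera_matrix"],E=p["extrinsics"])
im=r.capture("wrist");s=r.sense();print(s["tcp_pos"],s["gripper_width"],s["wrist_force"],s["time_s"])
h=cv2.cvtColor(im,cv2.COLOR_BGR2HSV);m=cv2.inRange(h,(3,120,50),(16,255,255))
for q in cv2.findContours(m,0,2)[0]:
  if cv2.contourArea(q)>60:
    rr=cv2.minAreaRect(q);print(cv2.contourArea(q),np.round(rr[0]),np.round(rr[1]),rr[2],plane("wrist",rr[0],.122).round(4),[plane("wrist",x,.122).round(3)[:2] for x in cv2.boxPoints(rr)])
cv2.imwrite("pics/w.png",im)
E
```

```text
[ 0.49315813 -0.16501287  0.22679335] 0.008569450525544897 [ 0.76324327 -0.40300883  0.09837009] 2.2833
386.5 [117. 237.] [59. 14.] 50.194427490234375 [ 0.4861 -0.01    0.122 ] [array([0.513, 0.005]), array([ 0.519, -0.01 ]), array([ 0.458, -0.026]), array([ 0.451, -0.01 ])]
2022.0 [249. 128.] [26. 83.] 1.301952600479126 [ 0.5541 -0.1807  0.122 ] [array([ 0.52 , -0.155]), array([ 0.593, -0.181]), array([ 0.586, -0.204]), array([ 0.512, -0.18 ])]
```

View pics/w.png

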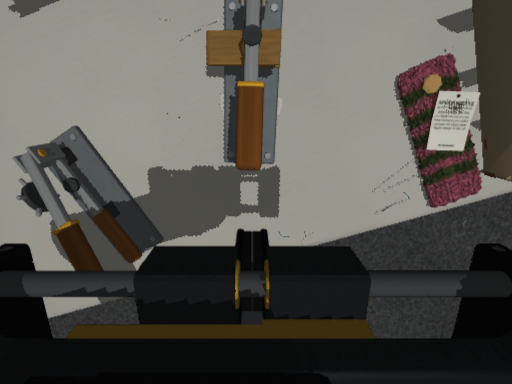

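The wrist view shows the snap pliers with the kraft tag at the top. The handle spans about (249,85) to (249,170), aligned with tool x, and its pad is at about (0.554,-0.182). Now I'll move over it and down to just above.

drive_tool --steps '[0,0,0,0.031,-0.001,0,0,0,0,0,0.031,-0.001,0,0,0,0,0,0,0,0.02,0,0,0,0,0,0,0.02,0,0,0,0,0,0,0.02,0,0,0,0,0,0,0.018,0,0,0,0,0,0,0,0,0,0,0,0,0,0,0]'

```text
time_s: 2.95
tcp_pos: [0.5529, -0.1809, 0.1484]
ee_rot: [[0.956, -0.293, -0.002], [-0.293, -0.956, -0.0], [-0.002, 0.001, -1.0]]
wrist_force: [0.1, -0.3, 0.4]
gripper_width: 0.005
gripper_force: 0.0
```

drive_tool --steps '[0,0,0,0,0,0.004,0,0,0,0,0,0,0.004,0,0,0,0,0,0,0.004,0,0,0,0,0,0,0.004,0,0,0,0,0,0,0.004,0,0,0,0,0,0,0,0]'

```text
time_s: 3.45
tcp_pos: [0.5523, -0.1818, 0.1279]
ee_rot: [[0.956, -0.295, -0.002], [-0.295, -0.956, 0.0], [-0.002, 0.0, -1.0]]
wrist_force: [-0.2, -0.3, -0.3]
gripper_width: 0.006
gripper_force: 0.0
```

```bash
python3 - <<'E'
from station import r
import cv2,numpy as np
a=r.capture("scene")[150:280,190:350];b=r.capture("side")[140:250,220:340]
o=np.zeros((500,800,3),np.uint8);o[:325,:400]=cv2.resize(a,(400,325));o[:366,400:]=cv2.resize(b,(400,366));cv2.imwrite("pics/d.png",o);print(r.sense()["wrist_force"],r.sense()["moment"])
E
```

```text
[ 0.39696155 -0.7190238  -0.33915219] [-0.04302105 -0.00860276  0.00103407]
```

View pics/d.png

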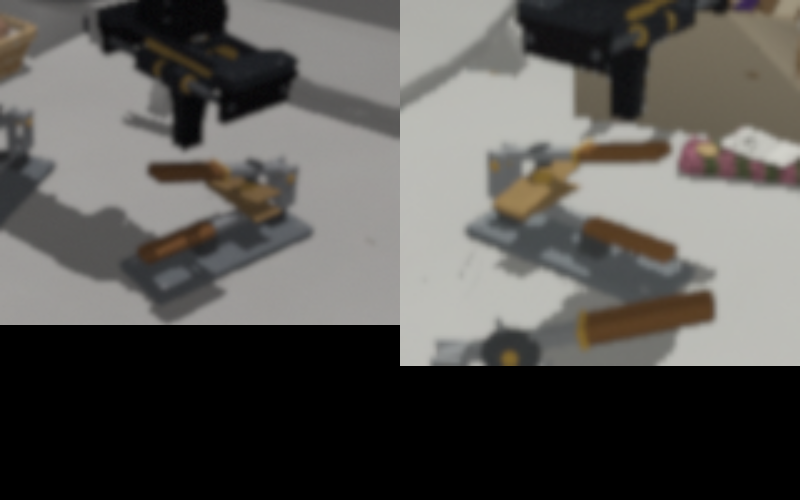

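The fingertip ends at (187,147) in the scene crop and (628,120) in the side crop, visibly above the handle. I'll triangulate the gap.

```bash
python3 - <<'E'
from h import *
print("tip",tri((264.8,208.8),(288.4,176)))
print("handle top",tri((190+187/2.5,150+162/2.5),(220+225/3.333,140+143/3.333)))
E
```

```text
tip [ 0.54996272 -0.18291352  0.14096374]
handle top [ 0.55196665 -0.18159063  0.1222744 ]
```

drive_tool --steps '[0,0,0,0,0,0.003,0,0,0,0,0,0,0.003,0,0,0,0,0,0,0.003,0,0,0,0,0,0,0.003,0,0,0,0,0,0,0,0]'

```text
time_s: 3.97
tcp_pos: [0.5524, -0.1818, 0.1159]
ee_rot: [[0.956, -0.294, -0.002], [-0.294, -0.956, 0.0], [-0.002, 0.0, -1.0]]
wrist_force: [-0.2, -0.6, -0.2]
gripper_width: 0.006
gripper_force: 0.0
```

drive_tool --steps '[0,0,0,0,0,0.003,0,0,0,0,0,0,0.003,0,0,0,0,0,0,0.003,0,0,0,0,0,0,0.003,0,0,0,0,0,0,0,0]'

```text
time_s: 4.38
tcp_pos: [0.5527, -0.1818, 0.1044]
ee_rot: [[0.956, -0.294, -0.001], [-0.294, -0.956, -0.0], [-0.001, 0.0, -1.0]]
wrist_force: [-0.2, -0.0, 1.5]
gripper_width: 0.005
gripper_force: 0.8
```

drive_tool --steps '[0,0,0,0,0,0.003,0,0,0,0,0,0,0.003,0,0,0,0,0,0,0.003,0,0,0,0,0,0,0,0]'

```text
time_s: 4.72
tcp_pos: [0.5526, -0.1818, 0.0952]
ee_rot: [[0.956, -0.294, -0.001], [-0.294, -0.956, 0.0], [-0.001, 0.0, -1.0]]
wrist_force: [-0.4, 0.5, 2.2]
gripper_width: 0.002
gripper_force: 1.0
```

```bash
python3 - <<'E'
from station import r
import cv2,numpy as np
a=r.capture("scene")[150:280,190:350];b=r.capture("side")[140:250,220:340]
o=np.zeros((366,800,3),np.uint8);o[:325,:400]=cv2.resize(a,(400,325));o[:366,400:]=cv2.resize(b,(400,366));cv2.imwrite("pics/e.png",o);print(r.sense()["wrist_force"],r.sense()["moment"])
E
```

```text
[-1.19778277  0.1739067   2.30697241] [ 0.1090311   0.26094153 -0.04765153]
```

View pics/e.png

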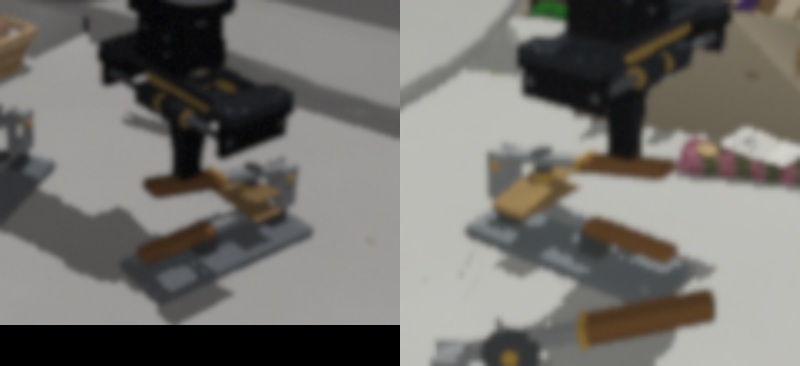

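The picture shows the fingertips on the middle of the handle and the handle dropping. I'll keep pressing.

drive_tool --steps '[0,0,0,-0.001,0,0.003,0,0,0,0,-0.001,0,0.003,0,0,0,0,-0.001,0,0.003,0,0,0,0,-0.001,0,0.003,0,0,0,0,0,0,0,0]'

```text
time_s: 5.23
tcp_pos: [0.5499, -0.1808, 0.0837]
ee_rot: [[0.956, -0.294, 0.002], [-0.294, -0.956, -0.0], [0.002, -0.0, -1.0]]
wrist_force: [2.3, -1.0, 3.0]
gripper_width: 0.004
gripper_force: 1.5
```

drive_tool --steps '[0,0,0,-0.001,0,0.003,0,0,0,0,0,0,0.003,0,0,0,0,-0.001,0,0.003,0,0,0,0,0,0,0,0]'

```text
time_s: 5.57
tcp_pos: [0.5469, -0.1799, 0.0741]
ee_rot: [[0.956, -0.295, -0.001], [-0.295, -0.956, 0.0], [-0.001, -0.0, -1.0]]
wrist_force: [1.8, 0.9, 2.7]
gripper_width: 0.005
gripper_force: 1.3
```

drive_tool --steps '[0,0,0,0,0,0.002,0,0,0,0,0,0,0.002,0,0,0,0,0,0,0,0]'

```text
time_s: 5.82
tcp_pos: [0.5464, -0.1798, 0.0701]
ee_rot: [[0.956, -0.295, -0.002], [-0.295, -0.956, 0.001], [-0.002, 0.0, -1.0]]
wrist_force: [0.3, 1.3, 3.2]
gripper_width: 0.009
gripper_force: 1.4
```

drive_tool --steps '[0,0,0,0,0,0.002,0,0,0,0,0,0,0.001,0,0,0,0,0,0,0,0]'

```text
time_s: 6.07
tcp_pos: [0.5462, -0.1797, 0.0673]
ee_rot: [[0.956, -0.295, -0.002], [-0.295, -0.956, 0.001], [-0.002, 0.0, -1.0]]
wrist_force: [-1.3, 2.5, 2.9]
gripper_width: 0.003
gripper_force: 1.6
```

drive_tool --steps '[0,0,0,0,0,0.001,0,0,0,0,0,0,0.001,0,0,0,0,0,0,0,0]'

```text
time_s: 6.32
tcp_pos: [0.5464, -0.18, 0.0655]
ee_rot: [[0.956, -0.295, -0.002], [-0.295, -0.956, 0.0], [-0.002, 0.0, -1.0]]
wrist_force: [-2.4, 1.8, 3.2]
gripper_width: 0.005
gripper_force: 1.8
```

drive_tool --steps '[0,0,0,0,0,0.001,0,0,0,0,0,0,0.001,0,0,0,0,0,0,0,0]'

```text
time_s: 6.57
tcp_pos: [0.5465, -0.1801, 0.0638]
ee_rot: [[0.956, -0.294, -0.001], [-0.294, -0.956, 0.0], [-0.001, 0.0, -1.0]]
wrist_force: [-2.9, 2.6, 5.2]
gripper_width: 0.006
gripper_force: 2.8
```

drive_tool --steps '[0,0,0,0,0,0.001,0,0,0,0,0,0,0.001,0,0,0,0,0,0,0,0]'

```text
time_s: 6.82
tcp_pos: [0.5464, -0.1801, 0.0622]
ee_rot: [[0.956, -0.294, -0.002], [-0.294, -0.956, -0.0], [-0.001, 0.0, -1.0]]
wrist_force: [-4.1, 2.2, 8.0]
gripper_width: 0.006
gripper_force: 4.0
```

```bash
python3 - <<'E'
from station import r
import cv2,numpy as np
a=r.capture("scene")[150:280,190:350];b=r.capture("side")[140:250,220:340]
o=np.zeros((366,800,3),np.uint8);o[:325,:400]=cv2.resize(a,(400,325));o[:366,400:]=cv2.resize(b,(400,366));cv2.imwrite("pics/f.png",o);print(r.sense()["wrist_force"],r.sense()["tcp_pos"])
E
```

```text
[-3.81633685  2.11378507  7.57080366] [ 0.54643207 -0.18011016  0.06232831]
```

View pics/f.png

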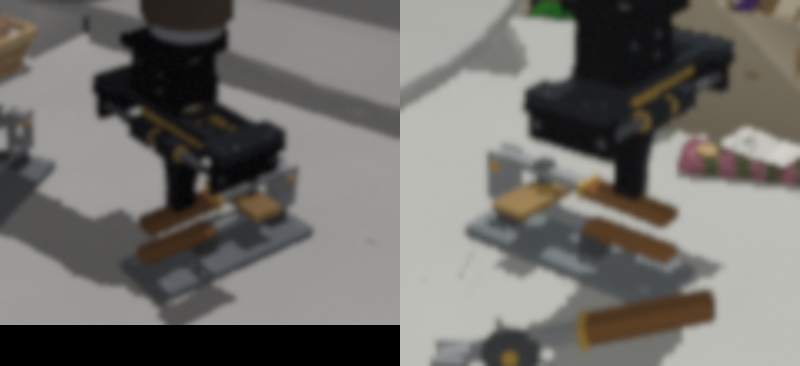

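drive_tool --steps '[0,0,0,0,0,0.002,0,0,0,0,0,0,0.001,0,0,0,0,0,0,0,0]'

```text
time_s: 7.17
tcp_pos: [0.5465, -0.1801, 0.0614]
ee_rot: [[0.956, -0.293, -0.001], [-0.293, -0.956, -0.001], [-0.001, 0.001, -1.0]]
wrist_force: [-7.9, 4.1, 18.3]
gripper_width: 0.004
gripper_force: 8.9
```

drive_tool --steps '[0,0,0,0,0,0.002,0,0,0,0,0,0,0.001,0,0,0,0,0,0,0,0]'

```text
time_s: 7.42
tcp_pos: [0.5465, -0.1802, 0.0607]
ee_rot: [[0.956, -0.293, -0.001], [-0.293, -0.956, -0.001], [-0.001, 0.002, -1.0]]
wrist_force: [-13.3, 6.9, 30.5]
gripper_width: 0.003
gripper_force: 14.9
```

Solid stop reached. Now I'll lift slowly and back off.

drive_tool --steps '[0,0,0,0,0,-0.005,0,0,0,0,0,0,-0.006,0,0,0,0,0,0,-0.006,0,0,0,0,0,0,-0.006,0,0,0,0,0,0,-0.006,0,0,0,0,0,0,-0.006,0,0,0,0,0,0,-0.006,0,0,0,0,0,0,-0.006,0,0,0,0,0,0,-0.01,0,0,0,0,0,0,-0.01,0]'

```text
time_s: 8.25
tcp_pos: [0.5461, -0.1798, 0.1229]
ee_rot: [[0.956, -0.295, -0.003], [-0.295, -0.956, 0.001], [-0.003, 0.0, -1.0]]
wrist_force: [0.0, 0.2, 0.3]
gripper_width: 0.01
gripper_force: 0.0
```

drive_tool --steps '[0,0,0,0,0,-0.02,0,0,0,0,0,0,-0.02,0,0,0,0,0,0,-0.02,0,0,0,0,0,0,-0.02,0,0,0,0,-0.03,0,0,0,0,0,0,-0.03,0,0,0,0,0,0,0,0,0,0,0,0,0,0,0,0,0,0,0,0,0,0,0,0]'

```text
time_s: 9.0
tcp_pos: [0.49, -0.1624, 0.2034]
ee_rot: [[0.956, -0.294, 0.001], [-0.294, -0.956, -0.0], [0.001, -0.0, -1.0]]
wrist_force: [-0.4, -0.5, -0.6]
gripper_width: 0.006
gripper_force: 0.0
```

```bash
python3 - <<'E'
from station import r
import cv2,numpy as np
a=r.capture("scene")[150:280,190:350];b=r.capture("side")[140:250,220:340];w=r.capture("wrist")
o=np.zeros((600,800,3),np.uint8);o[:325,:400]=cv2.resize(a,(400,325));o[:366,400:]=cv2.resize(b,(400,366));o[370:,400:]=cv2.resize(w[:200],(400,230));cv2.imwrite("pics/g.png",o);s=r.sense();print(s["wrist_force"],s["tcp_pos"],s["time_s"])
E
```

```text
[-0.81069078 -0.32159108 -0.20093902] [ 0.49048264 -0.16255062  0.20267711] 9.15
```

View pics/g.png

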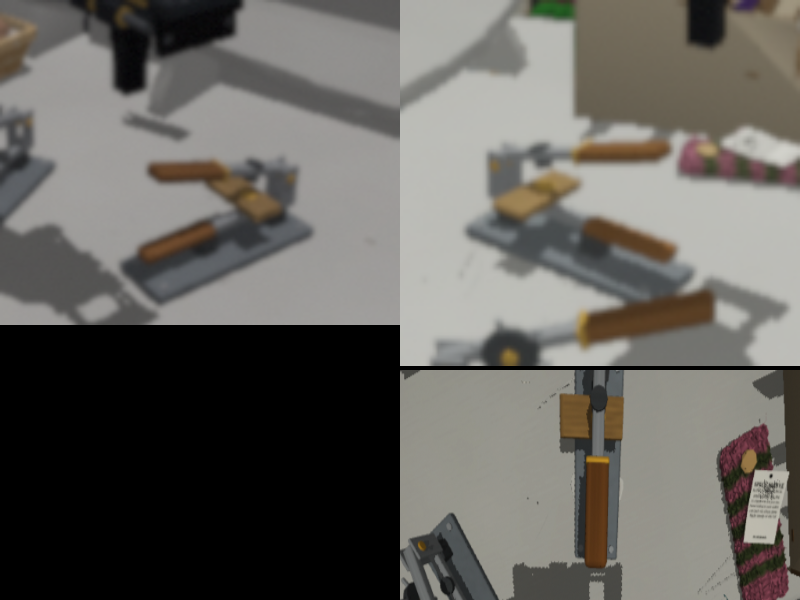

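The tag now lies flat and shut, at about (245,197) in the scene crop and (537,195) in the side crop. The handle is back up at (187,170), its starting place, and the robot is clear.

```bash
python3 -c "
from station import r
print(r.finish_job())"
```

```text
the job is handed in; nothing more can be done
None
```

The snap pliers' handle was pressed down to its solid stop and released; in the last pictures the tag is flat and shut, the handle is back up, and the robot never touched the hole-punch pliers; the job is handed in, at about 9 s on the robot's clock.

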